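Find and press the concealed drawer catch

TASK

The spares case on the table is opened by a concealed catch: one of the six flush plates in its top panel is a push button, the other five are blanks that look the same. With the fingertips, feel over the plates until you find the one that gives, press it fully home so that the drawer comes out towards the robot, and then draw the hand away. Do not pull or push the drawer itself, and leave the loose things round the case where they are.

Things in the scene. Friction and masses are not known exactly. Their poses are not given: they have to be found in the camera images.
- case: low grey spares case fixed to the table, 232 mm (x) by 214 mm (y), 70 mm high. Origin at table height under the centre of the flat top panel; x points away from the drawer front (to the rear), y left, z up. Behind the panel (x = 75 to 157 mm) is a lower ledge, 59 mm high with a rim up to 65 mm.
- panel (a point): centre of the top panel at plate-top height (68 mm), axes as the case. Six square plates, 54 x 54 mm: centres at x = -32.5, +32.5 and y = -63.5, 0, +63.5 mm from here. Grey frame and webs round them, 6 to 8 mm wide between plates, stand 2 mm higher. Five plates are rigid; the sixth, a different one each time, is the catch and cannot be told by looking.
- drawer: flat drawer in the case's front under the panel: front 190 mm wide, z = 14 to 52 mm, no handle. Origin and axes coincide with the case's while shut and move with the drawer straight out along the case's -x, 36 mm when fully out. A lever from the catch drives it: 6 mm out for each mm the catch is pressed; it stays out.
- catch (a joint): how far the catch plate is pressed in, in m: 0 level with the blanks, 0.006 fully home. It sinks straight down against a steady 3 to 6 N to a hard stop and stays where it is left. What presses it must fit inside the 54 mm square plate.
- tin: open round grey tin of O-rings, 68 mm across and 22 mm high; stands on the rubber-matted ledge at the rear of the case. Origin at the centre of its underside.
- cap: blue moulded ring-shaped cap, 64 mm across and 28 mm high, on the table to the left of the case. Origin at the centre of its underside.
- cartridge: cream cylindrical cartridge with a black ring, 45 mm across and 72 mm high, on the table to the right of the case. Origin at the centre of its underside.
- tape_measure: pocket tape measure standing on edge, 41 x 80 x 65 mm (height), on the table to the right of the case. Origin at the centre of its underside.
- marker: blue marker pen lying on the table to the left of the case, 131 mm long, 21 mm thick. Origin at the centre of its underside, x along the pen.

How it is judged:
By the outcome, as a careful person would: the job done as asked, in the order asked, and still so for the second after the job is handed in, with the robot touching nothing.
It also fails if it takes over 61 s, if anything falls off the work surface, if the arm or the gripper's body presses on something with over 40 N, if the wrist force passes 120 N, or if a joint passes its speed limit or range.

ROBOT

A 7-joint arm with a two-finger parallel gripper is mounted at the origin on the work surface; the furniture and walls round the work are solid. World frame = base frame: x ahead of the robot, y to its left, z up, the work surface at z = 0. Lengths are in mm, angles in rad, forces in N, time in s.
With the tool pointing down it reaches from about 425 to 875 mm from the base axis. Payload 8.4 kg.
Tool frame: the origin (TCP) lies at the very end of the fingers, on their centre line; the grasp point (between the pads) lies bot.hold_point_z behind it (bot.hold_point_z is the distance from the TCP to the grasp point, in mm); x points along the fingers, z is the direction in which the jaws open and shut, and the axes are right-handed (so a half turn about x gives the same grasp; the last joint's range is limited). The gripper opens to 85 mm and grips with 20 to 120 N. Pads are 22 mm wide; open, the fingers measure 114 mm over their backs; the gripper's body (76 mm by 85 mm) begins 54 mm behind the grasp point. The pads swing forward as they close: fully open they stand 13 mm farther back than shut.
Start: joints at [-1.226, 0.333, 0.04, 1.465, -0.013, 1.343, -0.059], TCP at [279.091, 587.003, 231.308] pointing down, gripper open.
Joint ranges: [-2.58, 2.58], [-0.38, 2.09], [-1.3, 1.39], [0.25, 2.4], [-1.5, 4.64], [0.08, 2.09], [-2.65, 2.65]. Speed limits (rad/s): [2.22, 2.22, 2.79, 2.79, 3.14, 3.14, 3.14].

INTERFACE

Orientations are given as a 3x3 rotation matrix whose columns are the frame's x, y, z axes.
In Python, from rig import bot gives the robot as it stands.
- The arm moves only by the tool drive_tool, never from a script. Its argument "increments" is a list of rows, each a list of 7 numbers: the shift along the tool's x, y, z scaled (see below), then the turn, a rotation vector about the tool's x, y, z scaled (see below), then the closure, from -1 (fully open) to 1 (shut). A call has exactly 5 rows; each row shifts and turns the commanded pose from where the row before left it, along the tool's axes as they then stand; what a row does not reach is not made up. The controller multiplies each number of a shift by 0.02 m and each number of a turn by 60 degrees. A row lasts 1/12 s, in which the tool goes at most 41.7 mm and 7.16 degrees, less where a joint would pass 70% of its speed; a pose out of reach is approached as far as the arm can. A call with a number of a shift or a turn outside -1 to 1 is refused whole. A call with a gripper value outside its range is refused whole. The fingers move at their own pace and stop on an object; "grip_force" is the grip in N (left out, the last holds). Time passes only in rows, so rows that do not move let the fingers close, or fill a call up. It gives the time, the measured TCP pose, the force and the opening at its end, in the units of the state.
- bot.get_state(): the state, without advancing time (a new reading comes with each control period).
- bot.get_image(name): name is "scene" or "top" or "wrist"; returns a dict with "img" (420x560x3 uint8, red, green, blue), "fx", "fy", "cx", "cy" (pixels), "rvec" (rotation vector, rad) and "tvec" (3), from world to camera coordinates, as OpenCV has them; the wrist camera has in their place "T_tool_cam" (4x4, takes a point from camera to tool coordinates, whose origin is the TCP and whose axes are the tool frame's). Camera axes: x right, y down, z forward; pixel columns grow to the right and rows downward; lengths in mm; the calibration is good to about 2 mm. A picture is of the moment at which its call begins: read the wrist's pose just before it. There is no depth.
- bot.hand_in(): hands the job in, once; it reports no verdict.
Trained networks look in the newest picture that a camera, given by its name, has taken for a name from the list of things; names that differ only in an ending like _2 or _b are one class to them, and where a whole thing is asked for, a point or a joint stands for the part that bears it (a point fixed in the world has none). Each returns a list of dicts, best first, with "p" (0 to 1); they miss things now and then, are a little off and sometimes report something else, mostly with a low value. They report only what shows in the picture. A call takes as long as a camera call.
- bot.search_frame(camera, query): "extent" ([left, top, right, bottom] in pixels, round what is visible of it).
- bot.masks_of(camera, query): "region" (420x560 bool, what is visible of it) and "extent" ([left, top, right, bottom] in pixels, round what is visible of it).
The state is a dict: "time": time; "joint_pos": joint angles; "qd": joint speeds; "tau": joint torques, N m; "tcp_pos": TCP position; "tcp_rot": TCP orientation; "contact_force": force on the tool from outside, world axes, zero at the start; "moment": the same for the moment, N m; "grip_width": finger opening in mm.
Only numpy, scipy, OpenCV 4.12 (cv2) and the standard library are available. Lean on these libraries where they do the work, as an engineer would, in place of code of your own. Each camera call takes 0.05 s, during which the arm holds its last target.

## Working session

There is one attempt and no reset: what is moved stays moved. The work goes in short steps, Python scripts to look and compute and a tool call to move; the robot and the scene stay as the last step left them, time stands still between calls to the robot, and variables do not carry over. Pictures are saved under pics/ and viewed, and the job is handed in when it is done.

Besides the shell and the picture viewer there is one more tool, called after "Request:" as name([rows], argument=value, ...), one row to a line, values as JSON. drive_tool: Moves the arm, as the interface text tells. Its arguments: {"type":"object","properties":{"increments":{"type":"array","items":{"type":"array","items":{"type":"number"}}},"grip_force":{"type":"number"}},"required":["increments"]}

```bash
ls; mkdir -p pics; cat > h.py <<'E'
import numpy as np,cv2
from rig import bot
def save(n,f):
    d=bot.get_image(n); cv2.imwrite('pics/'+f,d['img'][:,:,::-1]); return d
E
python3 - <<'E'
from h import *
s=bot.get_state(); print({k:np.round(v,3).tolist() for k,v in s.items()}); print(bot.hold_point_z)
for n in ['scene','top','wrist']:
    d=save(n,n+'0.png'); print(n,{k:np.round(v,3).tolist() for k,v in d.items() if k!='img'})
for q in ['case','panel','drawer','tin']:
    for c in ['scene','top']:
        print(q,c,[(np.round(r['extent'],1).tolist(),round(r['p'],2)) for r in bot.search_frame(c,q)][:2])
E
```

```text
pics
{'time': 0.0, 'joint_pos': [-1.226, 0.334, 0.04, 1.466, -0.013, 1.343, -0.059], 'qd': [0.001, 0.0, 0.001, 0.001, 0.002, -0.0, 0.002], 'tau': [-0.0, -65.854, 1.365, -40.558, 0.017, 0.012, 0.0], 'tcp_pos': [278.903, 586.607, 230.42], 'tcp_rot': [[-0.001, -0.903, 0.429], [-0.002, 0.429, 0.903], [-1.0, -0.0, -0.002]], 'contact_force': [0.234, -0.307, 0.01], 'moment': [-0.043, 0.0, 0.035], 'grip_width': 85.589}
18.700000000000003
scene {'fx': 530.313, 'fy': 530.313, 'cx': 284.015, 'cy': 208.905, 'rvec': [2.034, -0.729, 0.407], 'tvec': [-407.418, 275.707, 685.192]}
top {'fx': 460.896, 'fy': 460.896, 'cx': 267.891, 'cy': 214.159, 'rvec': [2.193, -2.148, 0.149], 'tvec': [56.746, 587.71, 1055.424]}
wrist {'fx': 368.629, 'fy': 368.629, 'cx': 279.133, 'cy': 214.888, 'T_tool_cam': [[-0.0, -0.33, 0.944, -143.068], [-0.0, -0.944, -0.33, 85.174], [1.0, -0.0, -0.0, 0.415], [0.0, 0.0, 0.0, 1.0]]}
case scene [([236.0, 205.6, 417.8, 327.9], 0.61)]
case top [([274.7, 166.5, 378.8, 281.9], 0.91)]
panel scene [([236.4, 196.0, 417.2, 328.4], 0.76)]
panel top [([272.8, 168.1, 375.0, 281.3], 0.65)]
drawer scene [([238.9, 244.1, 305.4, 319.8], 0.58)]
drawer top [([276.7, 269.0, 358.2, 281.6], 0.55), ([234.6, 210.7, 260.3, 229.5], 0.35)]
tin scene [([322.5, 197.5, 359.0, 227.5], 0.84)]
tin top [([287.4, 171.9, 318.7, 206.2], 0.82)]
```

View pics/scene0.png

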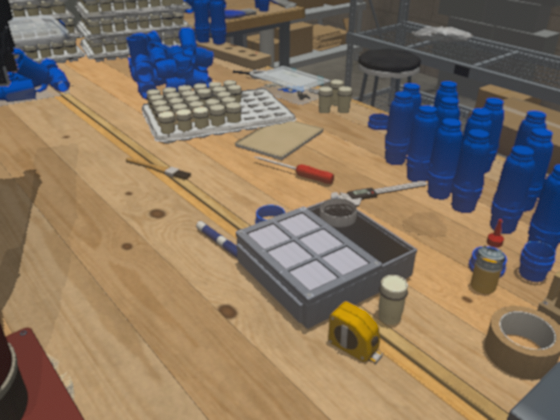

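View pics/top0.png

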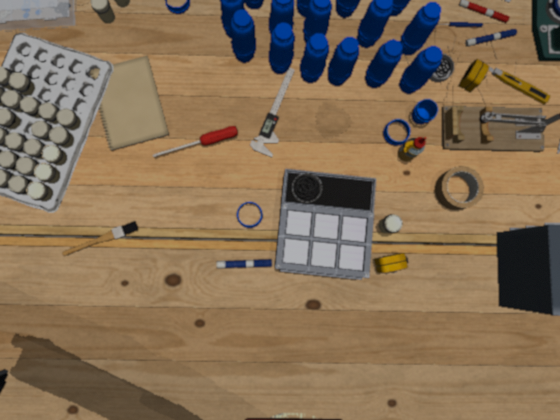

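View pics/wrist0.png

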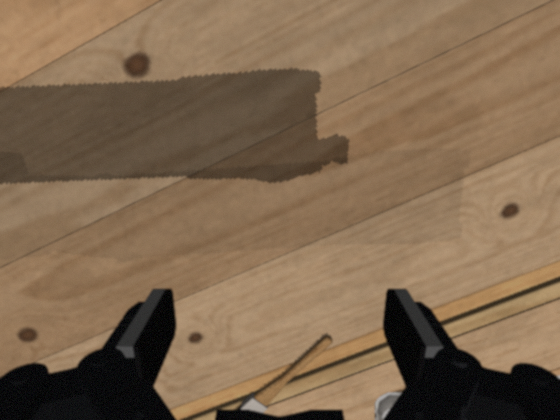

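The top view shows six light plates in two rows (about u 296–353, v 221–257) and the tin at (306,187). I'll fit the case pose from the plate blobs.

```bash
cat >> h.py <<'E'
from scipy.optimize import least_squares
P=np.array([[x,y] for x in(32.5,-32.5) for y in(63.5,0,-63.5)])
def proj(d,X): return cv2.projectPoints(np.float64(X),d['rvec'],d['tvec'],np.array([[d['fx'],0,d['cx']],[0,d['fy'],d['cy']],[0,0,1]]),None)[0][:,0]
def plates(p): 
    c,s=np.cos(p[2]),np.sin(p[2]); return np.c_[P@np.array([[c,s],[-s,c]])+p[:2],np.full(6,68.)]
E
python3 - <<'E'
from h import *
obs={}
for n,ext in [('top',(274,166,379,282)),('scene',(236,196,418,328))]:
    d=bot.get_image(n); g=d['img'].min(2).astype(int)
    l,t,r,b=ext; m=np.zeros(g.shape,np.uint8); m[t:b,l:r]=(g[t:b,l:r]>135)
    m=cv2.erode(m,np.ones((2,2)),anchor=(0,0)) if 0 else m
    k,lab,st,ce=cv2.connectedComponentsWithStats(m,connectivity=4)
    c=[(st[i,4],ce[i].round(1).tolist()) for i in range(1,k) if st[i,4]>60]; print(n,c)
    obs[n]=(d,np.array([x[1] for x in c]))
def res(p,names):
    o=[]
    for n in names:
        d,c=obs[n]; q=proj(d,plates(p))
        D=np.linalg.norm(q[:,None]-c[None],axis=2); o.append((q-c[D.argmin(1)]).ravel())
    return np.concatenate(o)
for names in (['top'],['scene'],['top','scene']):
    best=None
    for x in range(450,800,25):
        for y in range(-250,250,25):
            for a in(-.1,.0,.1):
                c=np.abs(res((x,y,a),names)).sum()
                if best is None or c<best[0]: best=(c,(x,y,a))
    r=least_squares(res,best[1],args=(names,),x_scale=[10,10,.1],diff_step=1e-5); print(names,r.x.round(3),np.abs(r.fun).max(),r.cost); print(plates(r.x).round(1).tolist())
E
```

```text
top [(np.int32(531), [298.1, 223.0]), (np.int32(522), [325.7, 226.0]), (np.int32(523), [353.3, 228.8]), (np.int32(546), [295.4, 251.2]), (np.int32(537), [323.1, 254.2]), (np.int32(537), [351.0, 257.1])]
scene [(np.int32(94), [348.6, 198.9]), (np.int32(539), [298.5, 225.0]), (np.int32(595), [268.4, 236.7]), (np.int32(616), [320.3, 242.0]), (np.int32(672), [289.4, 254.9]), (np.int32(707), [344.3, 260.7]), (np.int32(778), [312.7, 275.1]), (np.int32(327), [394.2, 283.4])]
['top'] [ 5.25938e+02 -6.04490e+01 -8.40000e-02] 0.12997673462936632 0.022867034185261113
[[563.7, 0.1, 68.0], [558.3, -63.2, 68.0], [553.0, -126.5, 68.0], [498.9, 5.6, 68.0], [493.6, -57.7, 68.0], [488.2, -121.0, 68.0]]
['scene'] [ 5.24403e+02 -6.02730e+01 -8.40000e-02] 0.13490419025629308 0.029515919277547115
[[562.1, 0.3, 68.0], [556.8, -63.0, 68.0], [551.5, -126.3, 68.0], [497.3, 5.7, 68.0], [492.0, -57.5, 68.0], [486.7, -120.8, 68.0]]
['top', 'scene'] [ 5.25099e+02 -6.01620e+01 -8.40000e-02] 0.4709713522958623 0.8197918240615008
[[562.8, 0.4, 68.0], [557.5, -62.9, 68.0], [552.1, -126.2, 68.0], [498.1, 5.9, 68.0], [492.7, -57.4, 68.0], [487.4, -120.7, 68.0]]
```

Top and scene agree to about 1.5 mm: case centre ≈ (525,-60), yaw -0.084. Next I move, fingers shut, to above the front-left plate (498, 6).

Request:
drive_tool([
  [0, -0.89, -0.86, 0, 0, 0, 1],
  [0, -0.89, -0.86, 0, 0, 0, 1],
  [0, -0.89, -0.86, 0, 0, 0, 1],
  [0, -0.89, -0.86, 0, 0, 0, 1],
  [0, -0.89, -0.86, 0, 0, 0, 1],
], grip_force=40)

```text
time: 1.07
tcp_pos: [322.9, 470.0, 231.4]
tcp_rot: [[0.0, -0.903, 0.429], [0.0, 0.429, 0.903], [-1.0, 0.0, 0.0]]
contact_force: [0.5, -0.7, -0.3]
grip_width: 25.4
```

Request:
drive_tool([
  [0, -0.89, -0.86, 0, 0, 0, 1],
  [0, -0.89, -0.86, 0, 0, 0, 1],
  [0, -0.89, -0.86, 0, 0, 0, 1],
  [0, -0.89, -0.86, 0, 0, 0, 1],
  [0, -0.89, -0.86, 0, 0, 0, 1],
])

```text
time: 1.48
tcp_pos: [366.3, 354.1, 231.5]
tcp_rot: [[0.0, -0.903, 0.429], [0.0, 0.429, 0.903], [-1.0, 0.0, 0.0]]
contact_force: [0.3, -0.9, -0.0]
grip_width: 0.0
```

Request:
drive_tool([
  [0, -0.89, -0.86, 0, 0, 0, 1],
  [0, -0.89, -0.86, 0, 0, 0, 1],
  [0, -0.89, -0.86, 0, 0, 0, 1],
  [0, -0.89, -0.86, 0, 0, 0, 1],
  [0, -0.89, -0.86, 0, 0, 0, 1],
])

```text
time: 1.9
tcp_pos: [409.7, 238.2, 231.5]
tcp_rot: [[0.0, -0.903, 0.429], [0.0, 0.429, 0.903], [-1.0, -0.0, 0.001]]
contact_force: [1.5, 1.4, -1.2]
grip_width: 0.0
```

Request:
drive_tool([
  [0, -0.89, -0.86, 0, 0, 0, 1],
  [0, -0.89, -0.86, 0, 0, 0, 1],
  [0, -0.89, -0.86, 0, 0, 0, 1],
  [0, -0.89, -0.86, 0, 0, 0, 1],
  [0, -0.89, -0.86, 0, 0, 0, 1],
])

```text
time: 2.32
tcp_pos: [453.2, 122.3, 231.6]
tcp_rot: [[0.0, -0.903, 0.429], [0.0, 0.429, 0.903], [-1.0, -0.0, 0.001]]
contact_force: [0.8, -0.2, 0.5]
grip_width: 0.2
```

Request:
drive_tool([
  [0.6, -0.905, -0.858, 0, 0, 0, 1],
  [0.6, -0.905, -0.858, 0, 0, 0, 1],
  [0.6, -0.905, -0.858, 0, 0, 0, 1],
  [0.6, -0.905, -0.858, 0, 0, 0, 1],
  [0.6, -0.905, -0.858, 0, 0, 0, 1],
])

```text
time: 2.73
tcp_pos: [498.1, 5.9, 171.1]
tcp_rot: [[0.001, -0.903, 0.429], [0.0, 0.429, 0.903], [-1.0, -0.001, 0.001]]
contact_force: [0.5, 0.9, 0.5]
grip_width: 0.0
```

Request:
drive_tool([
  [1, 0, 0, 0, 0, 0, 1],
  [1, 0, 0, 0, 0, 0, 1],
  [1, 0, 0, 0, 0, 0, 1],
  [0.8, 0, 0, 0, 0, 0, 1],
  [0, 0, 0, 0, 0, 0, 1],
])

```text
time: 3.15
tcp_pos: [495.8, 6.9, 92.7]
tcp_rot: [[-0.004, -0.903, 0.429], [-0.001, 0.429, 0.903], [-1.0, 0.003, -0.003]]
contact_force: [0.2, -0.2, 0.7]
grip_width: -0.4
```

```bash
python3 - <<'E'
from h import *
s=bot.get_state(); print(s['tcp_pos'],s['contact_force'])
save('wrist','w1.png')
E
```

```text
[495.8188263    6.86710977  92.65165306] [ 0.19871699 -0.16906519  0.71702379]
```

View pics/w1.png

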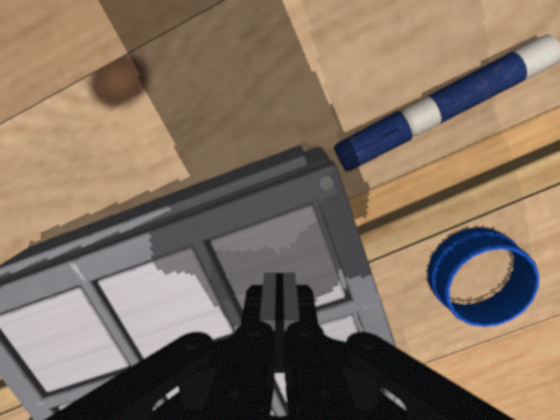

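The wrist view shows the shut fingertips at (280,285), over the front-left plate. Descending.

Request:
drive_tool([
  [0.4, -0.1, 0, 0, 0, 0, 1],
  [0.4, 0, 0, 0, 0, 0, 1],
  [0.2, 0, 0, 0, 0, 0, 1],
  [0.1, 0, 0, 0, 0, 0, 1],
  [0, 0, 0, 0, 0, 0, 1],
])

```text
time: 3.62
tcp_pos: [499.4, 6.2, 73.0]
tcp_rot: [[-0.001, -0.903, 0.429], [-0.0, 0.429, 0.903], [-1.0, 0.0, -0.0]]
contact_force: [0.8, 0.2, -0.5]
grip_width: 0.1
```

Request:
drive_tool([
  [0.05, 0, 0, 0, 0, 0, 1],
  [0.05, 0, 0, 0, 0, 0, 1],
  [0.05, 0, 0, 0, 0, 0, 1],
  [0.05, 0, 0, 0, 0, 0, 1],
  [0, 0, 0, 0, 0, 0, 1],
])

```text
time: 4.03
tcp_pos: [499.5, 6.3, 69.2]
tcp_rot: [[-0.0, -0.903, 0.429], [-0.0, 0.429, 0.903], [-1.0, 0.0, -0.0]]
contact_force: [-0.8, 0.7, 0.1]
grip_width: -0.0
```

Request:
drive_tool([
  [0.05, 0, 0, 0, 0, 0, 1],
  [0.05, 0, 0, 0, 0, 0, 1],
  [0.05, 0, 0, 0, 0, 0, 1],
  [0, 0, 0, 0, 0, 0, 1],
  [0, 0, 0, 0, 0, 0, 1],
])

```text
time: 4.45
tcp_pos: [499.8, 6.3, 68.0]
tcp_rot: [[-0.0, -0.903, 0.43], [0.001, 0.43, 0.903], [-1.0, 0.001, 0.001]]
contact_force: [-10.5, 0.2, 26.4]
grip_width: 0.2
```

Front-left is rigid (26 N at 68.0 mm). Next is front-middle (493,-57).

Request:
drive_tool([
  [-0.5, 0, 0, 0, 0, 0, 1],
  [0, -0.35, -1, 0, 0, 0, 1],
  [0, -0.35, -1, 0, 0, 0, 1],
  [0, -0.35, -1, 0, 0, 0, 1],
  [0, 0, 0, 0, 0, 0, 1],
])

```text
time: 4.87
tcp_pos: [492.2, -61.2, 76.7]
tcp_rot: [[0.0, -0.901, 0.434], [-0.001, 0.434, 0.901], [-1.0, -0.001, -0.001]]
contact_force: [0.7, -0.7, 0.3]
grip_width: -0.2
```

Request:
drive_tool([
  [0.15, 0, 0, 0, 0, 0, 1],
  [0.15, 0, 0, 0, 0, 0, 1],
  [0.05, 0, 0, 0, 0, 0, 1],
  [0, 0, 0, 0, 0, 0, 1],
  [0, 0, 0, 0, 0, 0, 1],
])

```text
time: 5.28
tcp_pos: [492.8, -56.2, 69.1]
tcp_rot: [[-0.0, -0.904, 0.428], [-0.0, 0.428, 0.904], [-1.0, 0.0, -0.0]]
contact_force: [0.6, 0.2, 0.7]
grip_width: -0.4
```

Request:
drive_tool([
  [0.05, 0, 0, 0, 0, 0, 1],
  [0.05, 0, 0, 0, 0, 0, 1],
  [0.05, 0, 0, 0, 0, 0, 1],
  [0, 0, 0, 0, 0, 0, 1],
  [0, 0, 0, 0, 0, 0, 1],
])

```text
time: 5.7
tcp_pos: [493.1, -56.5, 68.0]
tcp_rot: [[0.0, -0.903, 0.429], [0.002, 0.429, 0.903], [-1.0, 0.001, 0.001]]
contact_force: [-10.1, 1.5, 24.8]
grip_width: 0.1
```

Rigid too. Front-right next.

Request:
drive_tool([
  [-0.5, 0, 0, 0, 0, 0, 1],
  [0, -0.38, -1, 0, 0, 0, 1],
  [0, -0.38, -1, 0, 0, 0, 1],
  [0, -0.38, -1, 0, 0, 0, 1],
  [0, 0, 0, 0, 0, 0, 1],
])

```text
time: 6.12
tcp_pos: [487.1, -125.1, 76.8]
tcp_rot: [[0.001, -0.901, 0.433], [-0.002, 0.433, 0.901], [-1.0, -0.001, -0.001]]
contact_force: [-0.3, -0.5, -0.0]
grip_width: -0.0
```

Request:
drive_tool([
  [0.15, 0, 0, 0, 0, 0, 1],
  [0.15, 0, 0, 0, 0, 0, 1],
  [0.05, 0, 0, 0, 0, 0, 1],
  [0, 0, 0, 0, 0, 0, 1],
  [0, 0, 0, 0, 0, 0, 1],
])

```text
time: 6.53
tcp_pos: [487.6, -120.2, 69.1]
tcp_rot: [[-0.0, -0.904, 0.428], [0.0, 0.428, 0.904], [-1.0, 0.0, -0.0]]
contact_force: [0.0, -0.2, 0.3]
grip_width: -0.2
```

Request:
drive_tool([
  [0.05, 0, 0, 0, 0, 0, 1],
  [0.05, 0, 0, 0, 0, 0, 1],
  [0.05, 0, 0, 0, 0, 0, 1],
  [0, 0, 0, 0, 0, 0, 1],
  [0, 0, 0, 0, 0, 0, 1],
])

```text
time: 6.95
tcp_pos: [487.9, -120.5, 68.0]
tcp_rot: [[0.0, -0.903, 0.429], [0.002, 0.429, 0.903], [-1.0, 0.0, 0.002]]
contact_force: [-10.2, 2.4, 25.8]
grip_width: 0.1
```

Rigid. Rear-right (552,-126) next.

Request:
drive_tool([
  [-0.5, 0, 0, 0, 0, 0, 1],
  [0, -1, 0.37, 0, 0, 0, 1],
  [0, -1, 0.37, 0, 0, 0, 1],
  [0, -1, 0.37, 0, 0, 0, 1],
  [0, 0, 0, 0, 0, 0, 1],
])

```text
time: 7.37
tcp_pos: [555.0, -126.2, 76.8]
tcp_rot: [[0.003, -0.904, 0.428], [-0.001, 0.428, 0.904], [-1.0, -0.003, 0.0]]
contact_force: [-0.9, 0.6, 1.1]
grip_width: 0.0
```

Request:
drive_tool([
  [0.15, 0, 0, 0, 0, 0, 1],
  [0.15, 0, 0, 0, 0, 0, 1],
  [0.05, 0, 0, 0, 0, 0, 1],
  [0, 0, 0, 0, 0, 0, 1],
  [0, 0, 0, 0, 0, 0, 1],
])

```text
time: 7.78
tcp_pos: [550.7, -126.6, 69.3]
tcp_rot: [[-0.0, -0.903, 0.43], [0.0, 0.43, 0.903], [-1.0, 0.0, 0.0]]
contact_force: [-0.2, -0.4, 0.3]
grip_width: 0.1
```

Request:
drive_tool([
  [0.05, 0, 0, 0, 0, 0, 1],
  [0.05, 0, 0, 0, 0, 0, 1],
  [0.05, 0, 0, 0, 0, 0, 1],
  [0, 0, 0, 0, 0, 0, 1],
  [0, 0, 0, 0, 0, 0, 1],
])

```text
time: 8.2
tcp_pos: [551.3, -126.6, 68.1]
tcp_rot: [[0.0, -0.903, 0.43], [0.001, 0.43, 0.903], [-1.0, 0.0, 0.001]]
contact_force: [-9.2, 2.6, 21.3]
grip_width: 0.4
```

Rigid. Rear-middle next.

Request:
drive_tool([
  [-0.5, 0, 0, 0, 0, 0, 1],
  [0, 0.35, 1, 0, 0, 0, 1],
  [0, 0.35, 1, 0, 0, 0, 1],
  [0, 0.35, 1, 0, 0, 0, 1],
  [0, 0, 0, 0, 0, 0, 1],
])

```text
time: 8.62
tcp_pos: [558.9, -58.4, 76.4]
tcp_rot: [[0.0, -0.905, 0.425], [0.002, 0.425, 0.905], [-1.0, 0.001, 0.002]]
contact_force: [0.2, 0.7, 0.1]
grip_width: -0.0
```

Request:
drive_tool([
  [0.15, 0, 0, 0, 0, 0, 1],
  [0.15, 0, 0, 0, 0, 0, 1],
  [0.05, 0, 0, 0, 0, 0, 1],
  [0, 0, 0, 0, 0, 0, 1],
  [0, 0, 0, 0, 0, 0, 1],
])

```text
time: 9.03
tcp_pos: [557.9, -64.4, 69.2]
tcp_rot: [[-0.0, -0.903, 0.431], [-0.0, 0.431, 0.903], [-1.0, 0.0, -0.0]]
contact_force: [0.3, 0.3, 0.1]
grip_width: -0.0
```

Request:
drive_tool([
  [0.05, 0, 0, 0, 0, 0, 1],
  [0.05, 0, 0, 0, 0, 0, 1],
  [0.05, 0, 0, 0, 0, 0, 1],
  [0, 0, 0, 0, 0, 0, 1],
  [0, 0, 0, 0, 0, 0, 1],
])

```text
time: 9.45
tcp_pos: [558.3, -64.0, 68.1]
tcp_rot: [[0.0, -0.903, 0.43], [0.001, 0.43, 0.903], [-1.0, -0.0, 0.001]]
contact_force: [-8.0, 0.3, 21.6]
grip_width: -0.2
```

Rigid. Rear-left must be the catch.

Request:
drive_tool([
  [-0.5, 0, 0, 0, 0, 0, 1],
  [0, 0.39, 1, 0, 0, 0, 1],
  [0, 0.39, 1, 0, 0, 0, 1],
  [0, 0.39, 1, 0, 0, 0, 1],
  [0, 0, 0, 0, 0, 0, 1],
])

```text
time: 9.87
tcp_pos: [563.2, 5.9, 76.4]
tcp_rot: [[0.0, -0.905, 0.425], [0.002, 0.425, 0.905], [-1.0, 0.001, 0.002]]
contact_force: [0.5, 0.3, -0.3]
grip_width: -0.3
```

Request:
drive_tool([
  [0.15, 0, 0, 0, 0, 0, 1],
  [0.15, 0, 0, 0, 0, 0, 1],
  [0.05, 0, 0, 0, 0, 0, 1],
  [0, 0, 0, 0, 0, 0, 1],
  [0, 0, 0, 0, 0, 0, 1],
])

```text
time: 10.28
tcp_pos: [562.6, -0.2, 69.2]
tcp_rot: [[-0.0, -0.903, 0.431], [-0.0, 0.431, 0.903], [-1.0, 0.0, -0.0]]
contact_force: [-0.0, -0.1, 0.2]
grip_width: -0.0
```

Request:
drive_tool([
  [0.05, 0, 0, 0, 0, 0, 1],
  [0.05, 0, 0, 0, 0, 0, 1],
  [0.05, 0, 0, 0, 0, 0, 1],
  [0, 0, 0, 0, 0, 0, 1],
  [0, 0, 0, 0, 0, 0, 1],
])

```text
time: 10.7
tcp_pos: [562.9, 0.6, 66.4]
tcp_rot: [[0.0, -0.903, 0.43], [-0.0, 0.43, 0.903], [-1.0, -0.0, -0.0]]
contact_force: [0.2, -0.6, 1.8]
grip_width: -0.2
```

It gives: 66.4 mm at low force. Pressing home (target about 62 mm).

Request:
drive_tool([
  [0.05, 0, 0, 0, 0, 0, 1],
  [0.05, 0, 0, 0, 0, 0, 1],
  [0.05, 0, 0, 0, 0, 0, 1],
  [0.05, 0, 0, 0, 0, 0, 1],
  [0, 0, 0, 0, 0, 0, 1],
])

```text
time: 11.12
tcp_pos: [562.8, 0.7, 62.2]
tcp_rot: [[0.0, -0.903, 0.429], [-0.0, 0.429, 0.903], [-1.0, -0.0, -0.0]]
contact_force: [-0.1, -1.6, 1.4]
grip_width: -0.1
```

Request:
drive_tool([
  [0.05, 0, 0, 0, 0, 0, 1],
  [0.05, 0, 0, 0, 0, 0, 1],
  [0, 0, 0, 0, 0, 0, 1],
  [0, 0, 0, 0, 0, 0, 1],
  [0, 0, 0, 0, 0, 0, 1],
])

```text
time: 11.53
tcp_pos: [563.0, 0.7, 62.0]
tcp_rot: [[0.0, -0.903, 0.43], [0.001, 0.43, 0.903], [-1.0, 0.0, 0.001]]
contact_force: [-8.4, -1.8, 23.6]
grip_width: -0.2
```

Hard stop at 62.0 mm with 24 N. Now straight up and away.

Request:
drive_tool([
  [-0.4, 0, 0, 0, 0, 0, 1],
  [-0.8, 0, 0, 0, 0, 0, 1],
  [-1, 0, 0, 0, 0, 0, 1],
  [-1, 0, 0, 0, 0, 0, 1],
  [-1, 0, 0, 0, 0, 0, 1],
])

```text
time: 11.95
tcp_pos: [562.3, 1.4, 144.8]
tcp_rot: [[-0.001, -0.903, 0.429], [0.0, 0.429, 0.903], [-1.0, 0.001, -0.0]]
contact_force: [0.5, 0.1, 1.0]
grip_width: 0.2
```

Request:
drive_tool([
  [-1, 0, 0, 0, 0, 0, 1],
  [-1, 0, 0, 0, 0, 0, 1],
  [-1, 0, 0, 0, 0, 0, 1],
  [-0.8, 0.5, 0.5, 0, 0, 0, 1],
  [0, 0.9, 0.8, 0, 0, 0, 1],
])

```text
time: 12.37
tcp_pos: [550.4, 34.7, 223.5]
tcp_rot: [[0.005, -0.901, 0.433], [0.0, 0.433, 0.901], [-1.0, -0.004, 0.002]]
contact_force: [0.1, 0.7, -0.7]
grip_width: 0.2
```

Request:
drive_tool([
  [0, 0.9, 0.9, 0, 0, 0, 1],
  [0, 0.9, 0.9, 0, 0, 0, 1],
  [0, 0.9, 0.9, 0, 0, 0, 1],
  [0, 0.9, 0.9, 0, 0, 0, 1],
  [0, 0.9, 0.9, 0, 0, 0, 1],
])

```text
time: 12.78
tcp_pos: [504.9, 157.8, 220.1]
tcp_rot: [[-0.001, -0.903, 0.429], [0.0, 0.429, 0.903], [-1.0, 0.001, -0.0]]
contact_force: [-0.1, -0.1, -0.9]
grip_width: 0.2
```

Request:
drive_tool([
  [0, 0.9, 0.9, 0, 0, 0, 1],
  [0, 0.9, 0.9, 0, 0, 0, 1],
  [0, 0.5, 0.5, 0, 0, 0, 1],
  [0, 0, 0, 0, 0, 0, 1],
  [0, 0, 0, 0, 0, 0, 1],
])

```text
time: 13.2
tcp_pos: [483.5, 218.4, 219.9]
tcp_rot: [[-0.001, -0.904, 0.427], [-0.0, 0.427, 0.904], [-1.0, 0.001, -0.001]]
contact_force: [1.1, -0.7, -0.9]
grip_width: 0.2
```

```bash
python3 - <<'E'
from h import *
s=bot.get_state(); print(s['tcp_pos'],s['contact_force'])
for n in('scene','top'): save(n,n+'1.png')
a=cv2.imread('pics/top1.png')[150:300,200:420]; b=cv2.imread('pics/scene1.png')[180:370,180:430]
b0=cv2.imread('pics/scene0.png')[180:370,180:430]
a0=cv2.imread('pics/top0.png')[150:300,200:420]
f=lambda i:cv2.resize(i,(400,290),interpolation=cv2.INTER_CUBIC)
cv2.imwrite('pics/cmp.png',np.vstack([np.hstack([f(a0),f(a)]),np.hstack([f(b0),f(b)])]))
E
```

```text
[483.53272147 218.37998376 219.93418912] [ 1.07557291 -0.68554785 -0.91680998]
```

View pics/cmp.png

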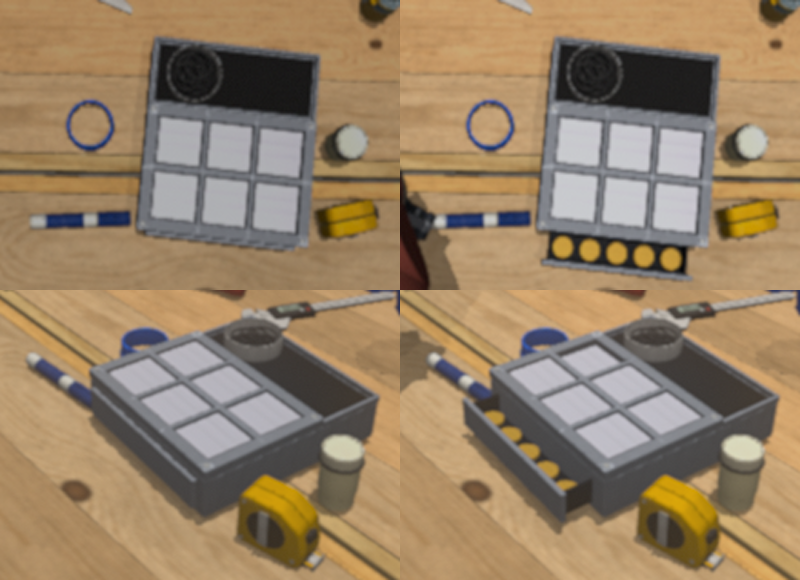

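The before/after crops show the drawer out (front edge from about y 240 to 272 in the enlarged top view, about 36 mm). The rear-left plate has sunk, and the loose things haven't moved.

```bash
python3 -c "
from rig import bot
print(bot.hand_in())"
```

```text
the job is handed in; nothing more can be done
None
```

The catch was the rear-left plate; I pressed it fully home, the drawer came out, and I handed the job in at about 13 s.

- **Finding it:** With the fingers shut I felt the plates one by one. The other five were rigid, each holding at about 68 mm under 21–26 N. The rear-left plate sank with little force.
- **Pressing it home:** It went down to a hard stop at 62.0 mm, where the force rose to 24 N. That is the full 6 mm of travel.
- **Drawing away:** I lifted the hand straight up and moved it clear to the left, at about 220 mm height. It read no contact force there beyond about 1 N of noise.
- **Last checks:** Before and after pictures from both cameras show the drawer out by about 36 mm (scaled by eye from the top view). They also show the tin, cap, cartridge, tape measure and marker where they were. No check failed; the two cameras' separate estimates of the case position differed by about 1.5 mm.

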